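# Tag out the coolant manifold and take off the cap of its gauge-side port

### The job

Hang the lock-out tag by its eye on the peg of the coolant manifold and let go of it; only then open the capped port that stands next to the pressure gauge. The two ports are threaded opposite ways so that hoses cannot be crossed, and nobody noted which is which: try the cap both ways to feel which way it gives, unscrew it and lift it off. Finish while still holding the cap level in the gripper, with more than 5 cm of air between it and the rim of its port, so that its seal can be looked at; leave the other cap shut and the things lying around where they are.

Things in the scene. Friction and masses are not known exactly. Their poses are not given: they have to be found in the camera images.
- manifold: Fixed aluminium block, 70 (x) x 360 (y) x 45 mm high, yaw within 0.2 rad. Origin at the centre of its underside, x away from the robot, y along the block, z up. On its top, at x = 0: capped ports at y = +60 and -60 mm; at the ends, y = +150 and -150 mm, the pressure gauge and the tag peg's bracket, either way round. Two feet reach 20 mm out of its long sides, 8 mm high.
- port_1 (a point): Centre of the rim of the port neck at the block's y = +60 mm, 30 mm above the block's top, 75 mm above the work surface. The neck is a fixed tube, 35 mm outside diameter, with three helical ridges (a quick thread) outside; cap_1 is screwed on it.
- port_2 (a point): The same for the neck at the block's y = -60 mm, with cap_2. One neck has a right-hand thread (loosens anticlockwise seen from above), the other a left-hand one (clockwise); which is which changes from start to start and cannot be seen under the caps.
- cap_1: Loose black plastic cap screwed on port_1: 54 mm diameter, 24 mm high, plus an upright grip bar across its top, 44 mm long (cap's x), 12 mm thick (cap's y), from z = 24 to 46 mm (bar's top 101 mm above the work surface). Origin at the centre of the skirt's lower edge, z up. 80 g, varies. At the start the bar lies along the manifold's x. How it opens: see cap_2.
- cap_2: The like cap on port_2. Both are lug caps: shut, one way a cap meets a hard stop (it gives 1 to 7 degrees under a firm twist), the other way it turns easily, staying at its height, and between 65 and 98 degrees of turn its three lugs are clear of the ridges and it lifts straight off; before that it rises a few mm at most. Turning more than 98 degrees meets a stop again.
- gauge: Round pressure gauge, 57 mm dial on a stem, 87 mm high above the block's top, fixed on one end of the block (y = +150 or -150 mm), its dial towards the robot. Origin on the block's top at the foot of its stem. The port 90 mm from it is the one to open.
- peg_tip (a point): Tip of the tag peg, a steel pin of 8 mm diameter, 48 mm long, on a dark steel bracket (30 mm wide, 76 mm high above the block's top) at the end of the block away from the gauge. From the top of the bracket's upright front face the pin rises towards the robot, in the block's x-z plane, leaning 35 degrees out of the vertical to the block's -x. Tip about 0.154 m above the work surface.
- peg_seat (a point): Point on the pin's axis 36 mm below peg_tip (12 mm above the pin's root). The line from peg_tip to peg_seat is the pin's direction. A hung tag's eye slides down to about here, and the tag then tips down and hangs in front of the block.
- tag: Loose lock-out tag lying flat: black plastic paddle 101 mm long (x) and 8 mm thick: a straight body 32 mm wide (y) from x = -51 to +10 mm, then a round head of 46 mm diameter with the eye. 50 g, varies. Origin on its underside in the middle of its length; x points to the head, which at the start lies away from the robot (yaw within 0.5 rad).
- tag_eye (a point): Centre of the tag's eye, a round through hole of 23 mm diameter, 28 mm from the tag's origin along its x, at half its thickness. 11 mm of plate surround the hole.
- service_plug: Bystander: brown service disconnect plug with a loop handle, 50 x 62 x 70 mm, standing to the right. Leave alone. Origin at the centre of its underside.
- busbar: Bystander: bent copper bus bar 22 x 115 x 23 mm, lying to the left. Leave alone. Origin at the centre of its underside.
- hex_keys: Bystander: folding hex key set 26 x 70 x 19 mm, lying to the left. Leave alone. Origin at the centre of its underside.
Mind the look-alikes: they are no part of the job. Several things have the shape of the tag; the one meant has the colours described above.

How it is judged:
By the outcome, as a careful person would: the job done as asked, in the order asked, and still so for the second after the job is handed in, while the arm keeps its last pose, push and grip.
It also fails if it takes over 56 s, if anything falls off the work surface, if the arm or the gripper's body presses on something with over 40 N, if the wrist force passes 120 N, or if a joint passes its speed limit or range.

### The arm

A 6-joint arm with a two-finger parallel gripper is mounted at the origin on the work surface; the furniture and walls round the work are solid. World frame = base frame: x ahead of the robot, y to its left, z up, the work surface at z = 0. Lengths are in m, angles in degrees, forces in N, time in s.
With the tool pointing down it reaches from about 0.375 to 0.9 m from the base axis. Payload 3.1 kg.
Tool frame: the origin (TCP) lies at the very end of the fingers, on their centre line; the grasp point (between the pads) lies bot.grip_point_offset behind it (bot.grip_point_offset is the distance from the TCP to the grasp point, in m); z points along the fingers, y is the line along which they close (so a half turn about z gives the same grasp; the last joint's range is limited). The gripper opens to 87 mm and grips with 3 to 60 N. Pads are 19 mm wide; open, the fingers measure 117 mm over their backs; the gripper's body (75 mm by 190 mm) begins 51 mm behind the grasp point.
Start: joints at [-86.488, 30.224, 82.088, -0, 67.689, -10.227], TCP at [0.148, -0.607, 0.223] pointing down, gripper open.
Joint ranges: [-176.69, 176.69], [-43.24, 126.21], [12.49, 139.97], [-82, 262], [0, 151.66], [-163.58, 163.58]. Speed limits (degrees/s): [159.86, 159.86, 180, 180, 180, 180].

### API

Orientations are given as a 3x3 rotation matrix whose columns are the frame's x, y, z axes.
In Python, from rig import bot, viewer, ticket gives the robot as it stands.
- The arm moves only by the tool servo_tool, never from a script. Its argument "targets" is a list of rows, each an object with "offset": the shift along the tool's x, y, z in m, a list of three; "dr": the turn, a rotation vector about the tool's x, y, z in degrees, a list of three. In form: [{"offset": [x, y, z], "dr": [ax, ay, az]}, ...]. A call has 1 to 20 rows; each row is the pose to reach, as a shift and turn from the pose commanded when the call began, along the tool's axes at that moment; what a row does not reach only later rows make up. A row lasts 1/12 s, in which the tool goes at most 41.7 mm and 7.16 degrees, less where a joint would pass 70% of its speed; a pose out of reach is approached as far as the arm can. A call with a gripper value outside its range is refused whole. "gripper" is the gripper command: -1 is fully open, 1 is shut, values between are in proportion, set as the call begins (left out, the last holds). The fingers move at their own pace and stop on an object; the grip force is fixed at half the most. Time passes only in rows, so rows that repeat a pose let the fingers close. It gives the time, the measured TCP pose, the force, the opening and the grip force at its end, in the units of the state.
- bot.read_state(): the state, without advancing time (a new reading comes with each control period).
- viewer.capture(name): name is "scene" or "top" or "wrist"; returns a dict with "color" (400x640x3 uint8, red, green, blue), "camera_matrix" (3x3 intrinsics, pixels), "k1" (the pictures are not rectified: a ray, as slopes to the right and down, at radius r is drawn at 1 + k1 r^2 times it, then the intrinsics apply), "R" (3x3) and "t" (3): a world point X has camera coordinates R X + t. Camera axes: x right, y down, z forward; pixel columns grow to the right and rows downward; lengths in m; the calibration is good to about 2 mm. A picture is of the moment at which its call begins. There is no depth.
- ticket.hand_in(): hands the job in; it is judged then, once.
The state is a dict: "time_s": time; "joint_positions": joint angles; "qvel": joint speeds; "tau": joint torques, N m; "position": TCP position; "tcp_rot": TCP orientation; "force": force on the tool from outside, world axes, zero at the start; "moment": the same for the moment, N m; "opening": opening from 0.0 (shut) to 1.0 (fully open); "grasp_force": force on a finger pad.
Only numpy, scipy, OpenCV 4.12 (cv2) and the standard library are available. Lean on these libraries where they do the work, as an engineer would, in place of code of your own. Each camera call takes 0.05 s, during which the arm holds its last target. There are 200 camera calls.

## Working session

There is one attempt and no reset: what is moved stays moved. The work goes in short steps, Python scripts to look and compute and a tool call to move; the robot and the scene stay as the last step left them, time stands still between calls to the robot, and variables do not carry over. Pictures are saved under pics/ and viewed, at most 10 in all, crops included, and the job is handed in when it is done.

Besides the shell and the picture viewer there is one more tool, called after "Emit:" as a command line: name --argument value ..., lists and objects as JSON in quotes. servo_tool: Moves the arm, as the interface text tells. Its arguments: {"type":"object","properties":{"targets":{"type":"array"},"gripper":{"type":"number"}},"required":["targets"]}

```bash
mkdir -p pics; ls; cat > h.py <<'E'
import numpy as np, cv2
from rig import bot, viewer, ticket
np.set_printoptions(precision=4, suppress=True)
def cap(name, fn=None):
    c=viewer.capture(name)
    if fn: cv2.imwrite('pics/'+fn, c['color'][:,:,::-1])
    return c
def ray(c,u,v):
    K=np.array(c['camera_matrix']); k1=c['k1']
    d=np.array([(u-K[0,2])/K[0,0],(v-K[1,2])/K[1,1]])
    s=d.copy()
    for _ in range(30): s=d/(1+k1*(s@s))
    R=np.array(c['R']); o=-R.T@np.array(c['t'])
    r=R.T@np.array([s[0],s[1],1.]); return o,r/np.linalg.norm(r)
def onz(c,u,v,z):
    o,r=ray(c,u,v); return o+r*(z-o[2])/r[2]
def proj(c,X):
    K=np.array(c['camera_matrix']); p=np.array(c['R'])@np.array(X)+np.array(c['t'])
    s=p[:2]/p[2]; s=s*(1+c['k1']*(s@s)); return K[:2,:2]@s+K[:2,2]
def tri(l):
    A=np.zeros((3,3));b=np.zeros(3)
    for o,r in l:
        P=np.eye(3)-np.outer(r,r);A+=P;b+=P@o
    return np.linalg.solve(A,b)
E
python3 - <<'E'
from h import *
for n in ['scene','top']:
    c=cap(n,n+'1.png'); print(n, -np.array(c['R']).T@c['t'], c['camera_matrix'][0], c['k1'])
    np.savez('pics/%s1.npz'%n,**c)
s=bot.read_state(); print(s, bot.grip_point_offset)
E
```

```text
pics
scene [-0.1023  0.521   0.9404] [392.4963   0.     319.0922] -0.04953234712760388
top [ 0.3678 -0.0497  1.134 ] [388.5595   0.     317.8678] -0.05587802676611778
{'time_s': 0.1, 'joint_positions': array([-86.4866,  30.2748,  82.1492,  -0.0004,  67.6895, -10.2266]), 'qvel': array([-0.0525, -0.16  , -0.2317, -0.0359,  0.0387,  0.0247]), 'tau': array([ -0.001 , -44.0987, -17.7151,   0.0636,   0.0534,  -0.    ]), 'position': array([ 0.1484, -0.6064,  0.2217]), 'tcp_rot': array([[ 0.9714,  0.2375, -0.0001],
       [ 0.2375, -0.9714,  0.002 ],
       [ 0.0003, -0.0019, -1.    ]]), 'force': array([-0.3298, -0.1929,  0.5231]), 'moment': array([ 0.009 ,  0.0059, -0.0678]), 'grasp_force': 0.0, 'opening': 1.0018901724236104} 0.0187
```

View pics/scene1.png

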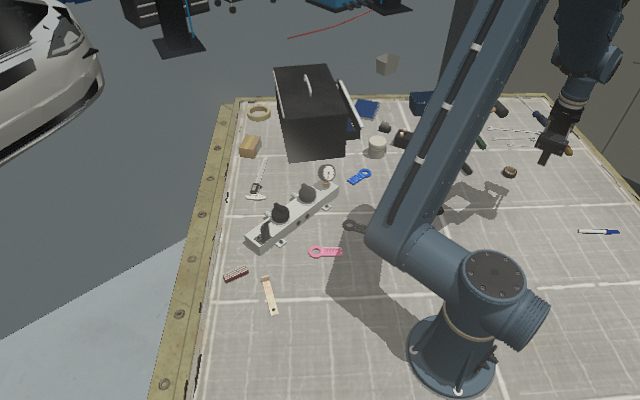

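View pics/top1.png

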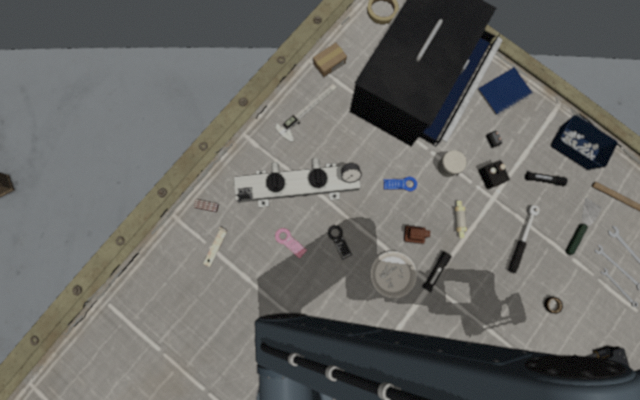

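The top view shows the black tag at about (340,241) with its eye near (336,232). The manifold has the peg at its left end (245,190) and the gauge at its right (349,173), so the cap to open is the one at (318,177), cap_2. I'll look closer.

```bash
python3 - <<'E'
from h import *
a=cv2.imread('pics/top1.png')[145:270,225:385]; b=cv2.resize(a,None,fx=4.8,fy=4.8,interpolation=cv2.INTER_CUBIC)
b=np.clip(b.astype(float)*1.5,0,255).astype(np.uint8)
cv2.imwrite('pics/crop1.png',b)
E
```

```text
(no output)
```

View pics/crop1.png

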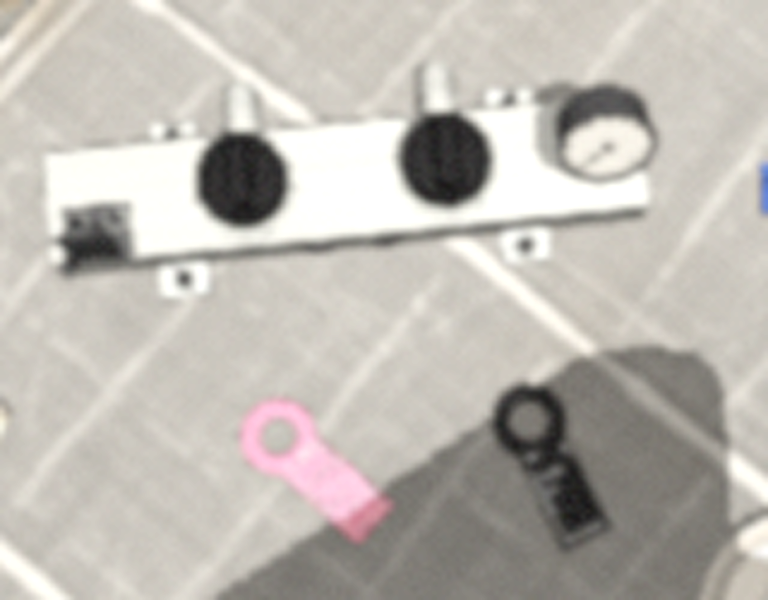

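The crop shows the peg bracket at crop (95,240), the caps at (243,180) and (446,158), the gauge at (605,135), the tag eye at (528,418) and the tail end at (588,533). Next I turn these into positions.

```bash
python3 - <<'E'
from h import *
c=dict(np.load('pics/top1.npz')); 
P=lambda x,y,z: onz(c,225+x/4.8-.4,145+y/4.8-.4,z)
e=P(528,418,.008);t=P(588,533,.006);print('eye',e,'tail',t,'L(should be .079)',np.linalg.norm((e-t)[:2]),'yaw',np.degrees(np.arctan2(*(e-t)[[1,0]])))
c1=P(243,180,.075);c2=P(446,158,.075);d=c1-c2;print('caps',c1,c2,np.linalg.norm(d[:2]),'yaw',np.degrees(np.arctan2(-d[0],d[1])))
for p in [(46,156),(648,207)]: print('corner',P(*p,.045))
a=c['color'][145:225,225:370]; g=a.min(2); m=(g>110).astype(np.uint8)
m=cv2.morphologyEx(m,cv2.MORPH_OPEN,np.ones((5,5),np.uint8))
n,l,st,_=cv2.connectedComponentsWithStats(m); i=1+st[1:,4].argmax()
q=cv2.boxPoints(cv2.minAreaRect(np.argwhere(l==i)[:,::-1].astype(np.float32)));print(q*4.8)
Q=np.array([onz(c,225+u,145+v,.045) for u,v in q]);print(Q,Q.mean(0),[np.linalg.norm(Q[k]-Q[k-1]) for k in range(4)])
E
```

```text
eye [ 0.4676 -0.1077  0.008 ] tail [ 0.3992 -0.1441  0.006 ] L(should be .079) 0.0774957701889826 yaw 27.97548199425021
caps [0.5979 0.0617 0.075 ] [ 0.6125 -0.056   0.075 ] 0.11862919829621997 yaw 7.062296468142476
corner [0.6177 0.1834 0.045 ]
corner [ 0.591  -0.1771  0.045 ]
[[ -0.    0. ]
 [691.2   0. ]
 [691.2 379.2]
 [  0.  379.2]]
[[ 0.7136  0.2153  0.045 ]
 [ 0.719  -0.2058  0.045 ]
 [ 0.487  -0.2028  0.045 ]
 [ 0.4821  0.2028  0.045 ]] [0.6004 0.0024 0.045 ] [np.float64(0.23184356689300958), np.float64(0.4211831920108052), np.float64(0.23201991955908854), np.float64(0.40561808582276)]
```

Emit:
servo_tool --targets '[{"offset": [0.04, -0.042, 0.0], "dr": [0, 0, 0]}, {"offset": [0.1, -0.105, 0.0], "dr": [0, 0, -4]}, {"offset": [0.374, -0.394, 0.02], "dr": [0, 0, -14]}, {"offset": [0.374, -0.394, 0.02], "dr": [0, 0, -14]}, {"offset": [0.374, -0.394, 0.02], "dr": [0, 0, -14]}, {"offset": [0.374, -0.394, 0.02], "dr": [0, 0, -14]}, {"offset": [0.374, -0.394, 0.02], "dr": [0, 0, -14]}, {"offset": [0.374, -0.394, 0.02], "dr": [0, 0, -14]}, {"offset": [0.374, -0.394, 0.02], "dr": [0, 0, -14]}, {"offset": [0.374, -0.394, 0.02], "dr": [0, 0, -14]}, {"offset": [0.374, -0.394, 0.02], "dr": [0, 0, -14]}, {"offset": [0.374, -0.394, 0.02], "dr": [0, 0, -14]}, {"offset": [0.374, -0.394, 0.02], "dr": [0, 0, -14]}, {"offset": [0.374, -0.394, 0.02], "dr": [0, 0, -14]}, {"offset": [0.374, -0.394, 0.02], "dr": [0, 0, -14]}, {"offset": [0.374, -0.394, 0.02], "dr": [0, 0, -14]}]'

```text
time_s: 1.43
position: [0.4181, -0.1355, 0.2024]
tcp_rot: [[0.884, 0.467, -0.0], [0.467, -0.884, -0.0], [-0.001, 0.0, -1.0]]
force: [-0.6, 0.3, -0.4]
opening: 0.997
grasp_force: 0.0
```

```bash
python3 - <<'E'
from h import *
c=cap('wrist','w1.png'); np.savez('pics/w1.npz',**c); s=bot.read_state()
print(s['time_s'],s['position'],s['tcp_rot'],s['joint_positions'],s['force'])
print('cam',-np.array(c['R']).T@c['t'],c['R'],c['camera_matrix'][0])
E
```

```text
1.4833 [ 0.4179 -0.1363  0.2025] [[ 0.8853  0.465  -0.0004]
 [ 0.465  -0.8853 -0.0003]
 [-0.0005  0.0001 -1.    ]] [-32.6651  17.8372 108.9661  -0.0337  53.2045  29.6417] [-0.5997 -0.2985  0.2511]
cam [ 0.4757 -0.104   0.3643] [[ 0.4667 -0.8844  0.0011]
 [-0.8588 -0.4529  0.2396]
 [-0.2114 -0.1128 -0.9709]] [276.8033   0.     321.9563]
```

View pics/w1.png

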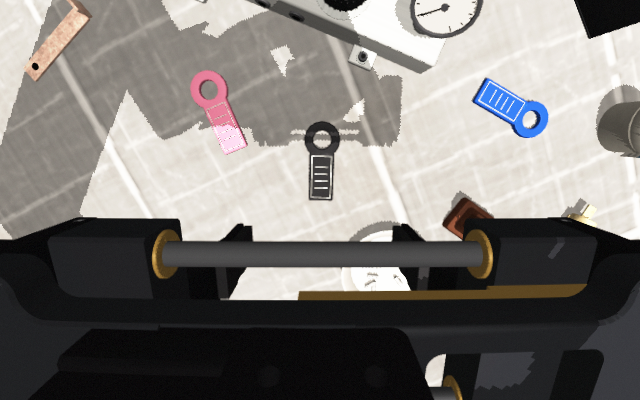

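The wrist view shows the black tag with its eye at (322,138) and the middle of its tail end at (321,200). It is aligned with the tool.

```bash
cat >> h.py <<'E'
def off(p,R,world):  # tool offset from pose p,R to world point
    return np.array(R).T@(np.array(world)-np.array(p))
E
python3 - <<'E'
from h import *
c=dict(np.load('pics/w1.npz'))
g=cv2.cvtColor(c['color'],cv2.COLOR_RGB2GRAY)[110:160,295:350]
# eye: bright hole inside dark ring
m=(g>100).astype(np.uint8); n,l,st,ce=cv2.connectedComponentsWithStats(m)
for i in range(1,n):
    if st[i,4]>100: print(st[i],ce[i]+[295,110])
e=onz(c,322,138,.006);t=onz(c,321,200,.008);d=(e-t)[:2];print(e,t,np.linalg.norm(d),np.degrees(np.arctan2(d[1],d[0])))
gp=e[:2]-d/np.linalg.norm(d)*.056; print('grip',gp)
s=bot.read_state(); print(off(s['position'],s['tcp_rot'],[*gp,.003]))
E
```

```text
[   0    0   55   50 1644] [322.205  130.5043]
[ 18  20  18  19 256] [321.6953 139.0391]
[ 0.4703 -0.1073  0.006 ] [ 0.3988 -0.1436  0.008 ] 0.08020631528723994 26.87699949583911
grip [ 0.4204 -0.1326]
[ 0.0039 -0.0021  0.1995]
```

Emit:
servo_tool --targets '[{"offset": [0.004, -0.002, 0.03], "dr": [0, 0, 0]}, {"offset": [0.004, -0.002, 0.07], "dr": [0, 0, 0]}, {"offset": [0.004, -0.002, 0.11], "dr": [0, 0, 0]}, {"offset": [0.004, -0.002, 0.15], "dr": [0, 0, 0]}, {"offset": [0.004, -0.002, 0.18], "dr": [0, 0, 0]}, {"offset": [0.004, -0.002, 0.19], "dr": [0, 0, 0]}, {"offset": [0.004, -0.002, 0.195], "dr": [0, 0, 0]}, {"offset": [0.004, -0.002, 0.199], "dr": [0, 0, 0]}, {"offset": [0.004, -0.002, 0.199], "dr": [0, 0, 0]}, {"offset": [0.004, -0.002, 0.199], "dr": [0, 0, 0]}]'

```text
time_s: 2.32
position: [0.4212, -0.1329, 0.0043]
tcp_rot: [[0.886, 0.464, 0.002], [0.464, -0.886, -0.001], [0.001, 0.002, -1.0]]
force: [-0.2, -0.8, -0.4]
opening: 1.001
grasp_force: 0.0
```

Emit:
servo_tool --targets '[{"offset": [0, 0, 0], "dr": [0, 0, 0]}, {"offset": [0, 0, 0], "dr": [0, 0, 0]}, {"offset": [0, 0, 0], "dr": [0, 0, 0]}, {"offset": [0, 0, 0], "dr": [0, 0, 0]}, {"offset": [0, 0, 0], "dr": [0, 0, 0]}, {"offset": [0, 0, 0], "dr": [0, 0, 0]}, {"offset": [0, 0, 0], "dr": [0, 0, 0]}, {"offset": [0, 0, 0], "dr": [0, 0, 0]}, {"offset": [0, 0, 0], "dr": [0, 0, 0]}, {"offset": [0, 0, 0], "dr": [0, 0, 0]}]' --gripper 1

```text
time_s: 3.15
position: [0.4208, -0.1319, 0.0035]
tcp_rot: [[0.885, 0.466, -0.0], [0.466, -0.885, 0.0], [-0.0, -0.0, -1.0]]
force: [-0.4, 1.3, 0.1]
opening: 0.358
grasp_force: 29.9
```

Emit:
servo_tool --targets '[{"offset": [0, 0, -0.008], "dr": [0, 0, 0]}, {"offset": [0, 0, -0.03], "dr": [0, 0, 0]}, {"offset": [0, 0, -0.06], "dr": [0, 0, 0]}, {"offset": [0.01, -0.018, -0.09], "dr": [0, 0, 1]}, {"offset": [0.025, -0.043, -0.12], "dr": [0, 0, 4]}, {"offset": [0.04, -0.07, -0.15], "dr": [0, 0, 7]}, {"offset": [0.055, -0.096, -0.18], "dr": [0, 0, 10]}, {"offset": [0.07, -0.122, -0.205], "dr": [0, 0, 13]}, {"offset": [0.085, -0.148, -0.207], "dr": [0, 0, 16]}, {"offset": [0.1, -0.175, -0.207], "dr": [0, 0, 19]}, {"offset": [0.115, -0.2, -0.207], "dr": [0, 0, 20.7]}, {"offset": [0.125, -0.218, -0.207], "dr": [0, 0, 20.7]}, {"offset": [0.13, -0.227, -0.207], "dr": [0, 0, 20.7]}, {"offset": [0.13, -0.227, -0.207], "dr": [0, 0, 20.7]}, {"offset": [0.13, -0.227, -0.207], "dr": [0, 0, 20.7]}]'

```text
time_s: 4.4
position: [0.4298, 0.1293, 0.2106]
tcp_rot: [[0.992, 0.124, -0.0], [0.124, -0.992, -0.001], [-0.001, 0.001, -1.0]]
force: [-0.8, -0.1, -0.2]
opening: 0.358
grasp_force: 29.9
```

```bash
python3 - <<'E'
from h import *
for n in ['wrist','scene']:
    c=cap(n,n+'2.png'); np.savez('pics/%s2.npz'%n,**c)
    if n=='scene': cs=c
s=bot.read_state()
print(s['time_s'],s['position'],s['tcp_rot'],s['joint_positions'],s['force'])
E
```

```text
4.5 [0.4301 0.1285 0.2105] [[ 0.9926  0.1216 -0.0005]
 [ 0.1216 -0.9926 -0.0005]
 [-0.0006  0.0005 -1.    ]] [  2.3374  17.791  107.2061  -0.0368  55.033   85.3725] [ 0.3953 -0.5238 -0.5615]
```

View pics/wrist2.png

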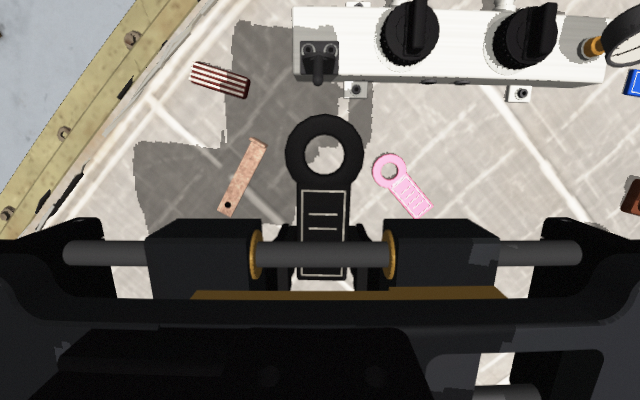

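The wrist view shows the tag held level with its eye at about (324,155). The pin runs from about (318,55) to its tip near (317,83), with cap_1 at (410,35) and cap_2 at (525,38). I'll look closer at the pin in this view and in the scene view.

```bash
python3 - <<'E'
from h import *
a=cv2.imread('pics/wrist2.png')[30:100,285:355]; 
c=dict(np.load('pics/scene2.npz')); u,v=proj(c,[.55,.15,.154]).round().astype(int); print(u,v)
b=cv2.imread('pics/scene2.png')[v-30:v+25,u-28:u+27]
f=lambda x:np.clip(cv2.resize(x,(400,400),interpolation=cv2.INTER_CUBIC)*2.,0,255).astype(np.uint8)
cv2.imwrite('pics/crop2.png',np.hstack([f(a),f(b)]))
E
```

```text
263 217
```

View pics/crop2.png

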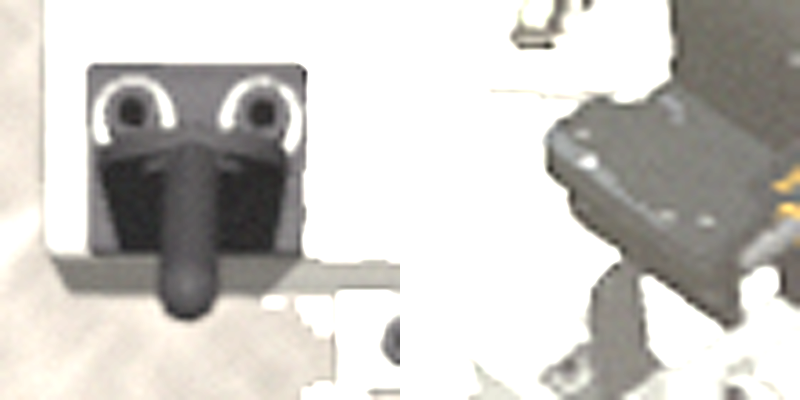

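The left crop shows the pin's tip end at about (187,295) and its root at (190,150). In the scene view on the right the gripper hides the peg. I'll ray-cast the tip and cross-check it with the first scene picture.

```bash
python3 - <<'E'
from h import *
c=dict(np.load('pics/wrist2.npz'));s=bot.read_state()
w=lambda x,y,z:onz(c,285+x/5.714-.4,30+y/5.714-.4,z)
tip=w(187,295,.154);root=w(190,150,.1147);print('tip',tip,'root',root,'want horiz .0275:',root-tip)
o=lambda u,v,z:onz(c,u,v,z)
FL=o(293,80,.045);FR=o(603,83,.045);BL=o(293,7,.045);print(FL,FR,np.linalg.norm(FL-FR),np.linalg.norm(FL-BL),'yaw',np.degrees(np.arctan2(FR[0]-FL[0],FL[1]-FR[1])))
c1=dict(np.load('pics/scene1.npz'));print('tip in scene1',proj(c1,tip),'top1',proj(dict(np.load('pics/top1.npz')),tip))
e=o(324.5,154.5,s['position'][2]+.005);p=s['position'];print('eye held',e,'tool',off(p,s['tcp_rot'],e))
b=np.array([proj(c1,tip)]).round().astype(int)[0]
im=cv2.imread('pics/scene1.png')[b[1]-20:b[1]+20,b[0]-20:b[0]+20]
t1=proj(dict(np.load('pics/top1.npz')),tip).round().astype(int);im2=cv2.imread('pics/top1.png')[t1[1]-20:t1[1]+20,t1[0]-20:t1[0]+20]
f=lambda x:np.clip(cv2.resize(x,(400,400),interpolation=cv2.INTER_CUBIC)*1.6,0,255).astype(np.uint8)
cv2.imwrite('pics/crop3.png',np.hstack([f(im),f(im2)]))
E
```

```text
tip [0.5311 0.1463 0.154 ] root [0.5582 0.1497 0.1147] want horiz .0275: [ 0.0271  0.0034 -0.0393]
[0.5474 0.177  0.045 ] [ 0.5942 -0.1773  0.045 ] 0.35739505626935203 0.07312240310023382 yaw 7.523185090626692
tip in scene1 [268.5269 220.2353] top1 [238.3793 200.6274]
eye held [0.4829 0.1354 0.2155] tool [ 0.0533 -0.0005 -0.005 ]
```

View pics/crop3.png

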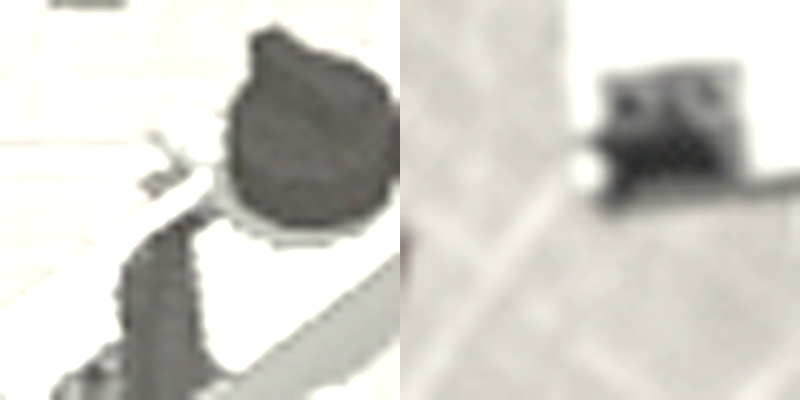

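Emit:
servo_tool --targets '[{"offset": [0.0, 0.0, 0.0], "dr": [0, 4, 0]}, {"offset": [0.005, 0.0, 0.01], "dr": [0, 9, 0]}, {"offset": [0.01, -0.001, 0.02], "dr": [0, 14, 0]}, {"offset": [0.018, -0.002, 0.03], "dr": [0, 19, 0]}, {"offset": [0.026, -0.003, 0.04], "dr": [0, 24, 0]}, {"offset": [0.034, -0.004, 0.052], "dr": [0, 29, 0]}, {"offset": [0.042, -0.005, 0.064], "dr": [0, 33, 0]}, {"offset": [0.048, -0.005, 0.073], "dr": [0, 35, 0]}, {"offset": [0.049, -0.005, 0.075], "dr": [0, 35, 0]}, {"offset": [0.049, -0.005, 0.075], "dr": [0, 35, 0]}, {"offset": [0.049, -0.005, 0.075], "dr": [0, 35, 0]}]'

```text
time_s: 5.42
position: [0.4622, 0.1723, 0.1563]
tcp_rot: [[0.873, 0.182, 0.453], [0.11, -0.977, 0.18], [0.476, -0.108, -0.873]]
force: [0.1, 0.4, -0.4]
opening: 0.36
grasp_force: 29.9
```

```bash
python3 - <<'E'
from h import *
c=cap('wrist','wrist3.png'); np.savez('pics/wrist3.npz',**c)
s=bot.read_state()
print(s['time_s'],s['position'],s['tcp_rot'],s['joint_positions'],s['force'])
E
```

```text
5.4667 [0.462  0.1724 0.1558] [[ 0.8731  0.1812  0.4526]
 [ 0.1091 -0.9775  0.1808]
 [ 0.4752 -0.1085 -0.8732]] [  1.0841  22.4406 126.9265  73.0191  10.3712  11.8552] [ 0.0217 -0.3987 -1.0277]
```

View pics/wrist3.png

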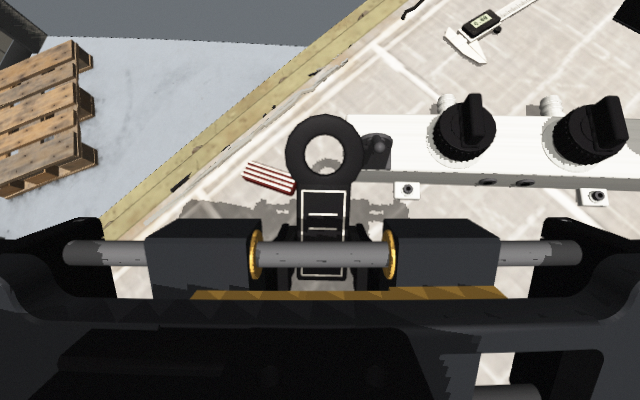

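The tilt brought joint 5 close to its singular zero, so the arm ended off target: the pin is at (378,150) while the eye is at (325,155). I'll back up with only 15° of tilt, which the 23 mm eye still allows.

```bash
cat >> h.py <<'E'
from scipy.spatial.transform import Rotation as Ro
def Rt(yaw,tilt): 
    y=np.radians(yaw); a=np.radians(tilt); h=np.array([np.cos(y),np.sin(y),0]);up=np.array([0,0,1.])
    x=h*np.cos(a)+up*np.sin(a); z=h*np.sin(a)-up*np.cos(a); return np.c_[x,np.cross(z,x),z]
def move(pos,R1):
    s=bot.read_state(); R=s['tcp_rot']; print('t',s['time_s'],'off',off(s['position'],R,pos),'dr',Ro.from_matrix(R.T@R1).as_rotvec(degrees=True),'j',s['joint_positions'],'p',s['position'])
E
python3 - <<'E'
from h import *
move([.45,.134,.20],Rt(7.2,15)); move([.4301,.1285,.2105],Rt(7,0))
E
```

```text
t 5.4667 off [ 0.0064  0.0305 -0.051 ] dr [ -7.0192 -13.3581   0.7535] j [  1.0841  22.4406 126.9265  73.0191  10.3712  11.8552] p [0.462  0.1724 0.1558]
t 5.4667 off [-0.0066  0.0312 -0.0701] dr [ -6.9651 -28.3271   1.8722] j [  1.0841  22.4406 126.9265  73.0191  10.3712  11.8552] p [0.462  0.1724 0.1558]
```

Emit:
servo_tool --targets '[{"offset": [0, 0, -0.015], "dr": [0, -2, 0]}, {"offset": [-0.003, 0.01, -0.035], "dr": [-2, -7, 0]}, {"offset": [-0.005, 0.02, -0.05], "dr": [-4, -14, 0.5]}, {"offset": [-0.006, 0.03, -0.065], "dr": [-6, -21, 1]}, {"offset": [-0.006, 0.031, -0.07], "dr": [-7, -28, 2]}, {"offset": [-0.006, 0.031, -0.07], "dr": [-7, -28, 2]}, {"offset": [-0.006, 0.031, -0.07], "dr": [-7, -28, 2]}, {"offset": [-0.006, 0.031, -0.07], "dr": [-7, -28, 2]}, {"offset": [-0.006, 0.031, -0.07], "dr": [-7, -28, 2]}, {"offset": [-0.006, 0.031, -0.07], "dr": [-7, -28, 2]}, {"offset": [-0.006, 0.031, -0.07], "dr": [-7, -28, 2]}, {"offset": [-0.006, 0.031, -0.07], "dr": [-7, -28, 2]}]'

```text
time_s: 6.47
position: [0.4285, 0.1291, 0.2107]
tcp_rot: [[0.993, 0.12, 0.004], [0.12, -0.993, -0.0], [0.003, 0.001, -1.0]]
force: [-0.2, -0.1, -0.6]
opening: 0.361
grasp_force: 29.9
```

```bash
python3 - <<'E'
from h import *
print(bot.read_state()['tcp_rot'])
move([.4688,.1385,.1515],Rt(7.2,15));move([.4995,.1423,.1073],Rt(7.2,15))
E
```

```text
[[ 0.9927  0.1203  0.0035]
 [ 0.1203 -0.9927 -0.0004]
 [ 0.0034  0.0008 -1.    ]]
t 6.4667 off [ 0.0409 -0.0045  0.0593] dr [ 0.0845 14.8032 -0.2802] j [  2.4324  17.5885 107.5085  -0.038   54.703   85.5423] p [0.4285 0.1291 0.2107]
t 6.4667 off [ 0.0717 -0.0046  0.1036] dr [ 0.0845 14.8032 -0.2802] j [  2.4324  17.5885 107.5085  -0.038   54.703   85.5423] p [0.4285 0.1291 0.2107]
```

Recovered, with joint 4 back at 0. Now to the point above the tip with 15° of tilt.

Emit:
servo_tool --targets '[{"offset": [0.004, 0, 0.003], "dr": [0, 3, 0]}, {"offset": [0.01, -0.001, 0.012], "dr": [0, 7, 0]}, {"offset": [0.02, -0.002, 0.025], "dr": [0, 11, 0]}, {"offset": [0.03, -0.003, 0.04], "dr": [0, 15, -0.3]}, {"offset": [0.038, -0.0045, 0.053], "dr": [0, 15, -0.3]}, {"offset": [0.041, -0.0045, 0.058], "dr": [0, 15, -0.3]}, {"offset": [0.041, -0.0045, 0.059], "dr": [0, 15, -0.3]}, {"offset": [0.041, -0.0045, 0.059], "dr": [0, 15, -0.3]}, {"offset": [0.041, -0.0045, 0.059], "dr": [0, 15, -0.3]}]'

```text
time_s: 7.22
position: [0.4711, 0.1392, 0.1531]
tcp_rot: [[0.957, 0.126, 0.263], [0.122, -0.992, 0.032], [0.265, 0.002, -0.964]]
force: [0.9, -0.2, 0.1]
opening: 0.362
grasp_force: 29.9
```

```bash
python3 - <<'E'
from h import *
c=cap('wrist','wrist4.png'); np.savez('pics/wrist4.npz',**c)
s=bot.read_state()
print(s['time_s'],s['position'],s['tcp_rot'],s['joint_positions'],s['force'])
print('pin pred tip',proj(c,[.5311,.1463,.154]),'root',proj(c,[.5582,.1497,.1147]),'eye',proj(c,s['position']+s['tcp_rot']@[.0545,0,-.005]))
a=c['color'][100:200,250:400,::-1]; cv2.imwrite('pics/crop4.png',np.clip(cv2.resize(a,None,fx=5,fy=5,interpolation=cv2.INTER_CUBIC)*1.8,0,255).astype(np.uint8))
E
```

```text
7.2667 [0.4712 0.1392 0.1532] [[ 0.9564  0.1264  0.2633]
 [ 0.1223 -0.992   0.032 ]
 [ 0.2652  0.0016 -0.9642]] [  2.6863  22.4308 116.3913   2.5791  25.8625  83.2442] [-0.5249  0.48   -0.0265]
pin pred tip [324.2121 143.8434] root [323.7309 120.723 ] eye [323.5042 152.3101]
```

View pics/crop4.png

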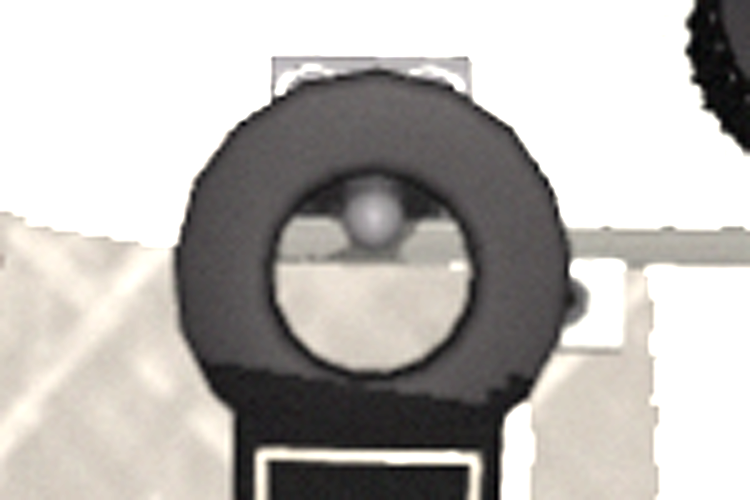

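The crop shows the pin tip inside the eye at full-image (325,142.6), predicted (324,143.8), with the eye centre at (324.4,154.4). So the estimate is good to about 1 mm. Next the path down the pin.

```bash
python3 - <<'E'
from h import *
s=bot.read_state();R=s['tcp_rot'];d=np.array([-.569,-.072,.819]);tip=np.array([.5313,.1460,.154])
for t in [.02,.008,-.004,-.012,-.02,-.028,-.036]:
    print(t,off(s['position'],R,tip+t*d-R@[.053,0,-.005]))
E
```

```text
0.02 [-0.0012  0.0009  0.0015]
0.008 [0.0029 0.0009 0.0128]
-0.004 [0.0069 0.0009 0.0241]
-0.012 [0.0096 0.0009 0.0316]
-0.02 [0.0123 0.0009 0.0392]
-0.028 [0.015  0.0009 0.0467]
-0.036 [0.0176 0.0009 0.0542]
```

Emit:
servo_tool --targets '[{"offset": [-0.001, 0.001, 0.002], "dr": [0, 0, 0]}, {"offset": [0.001, 0.001, 0.007], "dr": [0, 0, 0]}, {"offset": [0.003, 0.001, 0.013], "dr": [0, 0, 0]}, {"offset": [0.005, 0.001, 0.0185], "dr": [0, 0, 0]}, {"offset": [0.007, 0.001, 0.024], "dr": [0, 0, 0]}, {"offset": [0.0085, 0.001, 0.028], "dr": [0, 0, 0]}, {"offset": [0.0096, 0.001, 0.0316], "dr": [0, 0, 0]}, {"offset": [0.0096, 0.001, 0.0316], "dr": [0, 0, 0]}]'

```text
time_s: 7.93
position: [0.4887, 0.1405, 0.1238]
tcp_rot: [[0.957, 0.126, 0.261], [0.122, -0.992, 0.032], [0.263, 0.001, -0.965]]
force: [-0.4, -0.5, -0.3]
opening: 0.358
grasp_force: 29.9
```

Emit:
servo_tool --targets '[{"offset": [0.0015, 0, 0.004], "dr": [0, 0, 0]}, {"offset": [0.003, 0, 0.008], "dr": [0, 0, 0]}, {"offset": [0.0043, 0, 0.012], "dr": [0, 0, 0]}, {"offset": [0.0057, 0, 0.016], "dr": [0, 0, 0]}, {"offset": [0.007, 0, 0.019], "dr": [0, 0, 0]}, {"offset": [0.007, 0, 0.019], "dr": [0, 0, 0]}]'

```text
time_s: 8.43
position: [0.5006, 0.142, 0.1076]
tcp_rot: [[0.957, 0.126, 0.262], [0.122, -0.992, 0.032], [0.264, 0.001, -0.965]]
force: [0.1, -0.6, 0.1]
opening: 0.36
grasp_force: 29.9
```

```bash
python3 - <<'E'
from h import *
c=cap('wrist','wrist5.png'); s=bot.read_state(); print(s['time_s'],s['position'],s['force'],s['joint_positions'])
tip=[.5313,.146,.154];p=proj(c,tip);e=proj(c,s['position']+s['tcp_rot']@[.053,0,-.005]);print('tip',p,'eye',e)
g=cv2.cvtColor(c['color'],cv2.COLOR_RGB2GRAY)[100:196,280:372]
for r in g[::4,::4]: print(' '.join('%3d'%v for v in r))
E
```

```text
8.4833 [0.5003 0.142  0.1078] [-0.3528 -0.7653 -0.5319] [  2.8714  29.401  114.6208   3.049   20.7512  82.887 ]
tip [323.9906 184.4099] eye [323.5566 155.6013]
206 203 206 241 245 245 244 244 244 244 243 243 243 243 243 243 243 243 242 242 242 242 242
211 211 210 241 245 246 245 245 245 246 246 245 245 245 245 245 245 244 244 244 244 244 244
213 214 214 244 246 246 246 246 246 246 246 246 246 246 245 245 245 246 246 246 245 245 245
204 205 201 245 247 247 247 247 246 247 247 246 247 246 246 246 246 246 246 247 247 247 247
199 200 202 243 246 245 246 243  51  37  44  51  46  34  67 238 244 243 244 244 243 243 243
199 195 188 246 248 247  93  44  55  56  55  56  54  54  56  51  56 246 246 245 246 245 246
198 204 195 247 236  39  52  53  53  54  55  52  52  53  53  54  55  40 231 246 247 247 247
196 206 192 247  36  48  50  50  54  51  51  53  50  50  53  52  52  54  42 245 247 247 247
199 197 188  25  44  45  48  49  51  47  46  38  45  48  49  49  52  50  50  29 247 246 247
201 197 110  42  45  50  49  50  38  75  95  62  77  27  40  50  49  47  50  47 207 247 247
204 203  31  43  46 
[... 567 characters left out ...]
  28  46  54  47  25  23  18  37  47  45  42  40 240 240
123 114  27  39  43  48  49  23  64  38  46  53  48  65  64  17  49  47  44  42  33  63  63
117 116 101  33  40  43  48  50  20  33  48  55  48  40  25  49  46  44  43  41 127 128 124
118 121 116  16  18  20  20  20  21  37  49  60  49  42  50  48  45  43  36  41 208 176 133
118 122 121 117  15  17  19  17  16  47  79  92  74  23  35  35  44  19  15 246 244  85  27
113 119 123 120  81  19  19  19  18  56  85 108  83  22  20  19  18  16  93 249 239  75  74
117 119 123 126  81  19  19  17  15  25  69  84  68  17  20  17  18  18  91 249 249 236 133
123 120 124 122  79  27  28  38  50  75  76  36 135 116 122 125 150  16 144 201 209 215 160
```

The pin now passes through the eye, with its tip showing in front of the tag body at about (324,184). Time to release.

Emit:
servo_tool --targets '[{"offset": [0, 0, 0], "dr": [0, 0, 0]}, {"offset": [0, 0, 0], "dr": [0, 0, 0]}, {"offset": [0, 0, 0], "dr": [0, 0, 0]}, {"offset": [0, 0, 0], "dr": [0, 0, 0]}, {"offset": [0, 0, 0], "dr": [0, 0, 0]}, {"offset": [0, 0, 0], "dr": [0, 0, 0]}, {"offset": [0, 0, 0], "dr": [0, 0, 0]}, {"offset": [0, 0, 0], "dr": [0, 0, 0]}, {"offset": [0, 0, -0.01], "dr": [0, 0, 0]}, {"offset": [0, 0, -0.03], "dr": [0, 0, 0]}, {"offset": [0, 0, -0.06], "dr": [0, 0, 0]}, {"offset": [0, 0, -0.09], "dr": [0, 0, 0]}, {"offset": [0, 0, -0.12], "dr": [0, 0, 0]}, {"offset": [0, 0, -0.12], "dr": [0, 0, 0]}, {"offset": [0, 0, -0.12], "dr": [0, 0, 0]}]' --gripper -1

```text
time_s: 9.73
position: [0.4693, 0.1383, 0.2263]
tcp_rot: [[0.955, 0.127, 0.267], [0.122, -0.992, 0.032], [0.269, 0.002, -0.963]]
force: [0.1, 0.0, 0.7]
opening: 1.002
grasp_force: 0.0
```

```bash
python3 - <<'E'
from h import *
c=cap('wrist','wrist6.png'); np.savez('pics/wrist6.npz',**c); s=bot.read_state(); print(s['time_s'],s['position'],s['force'],s['joint_positions'])
d=cap('scene','scene6.png')
a=c['color'][0:230,150:550,::-1]; u,v=proj(d,[.54,.12,.1]).round().astype(int); print(u,v, proj(c,[.5313,.146,.154]))
b=d['color'][max(v-60,0):v+55,u-80:u+120,::-1]
A=cv2.resize(a,(800,460)); B=cv2.resize(b,(240,138))
B=np.vstack([B]);o=np.zeros((600,800,3),np.uint8);o[:460]=A;o[460:598,:240]=B
w=cv2.resize(d['color'][v-25:v+30,u-35:u+40,::-1],(190,138),interpolation=cv2.INTER_CUBIC);o[460:598,250:440]=w
cv2.imwrite('pics/crop6.png',o)
E
```

```text
9.7833 [0.4686 0.1382 0.2248] [-0.397   0.2618  0.3939] [  2.5504  14.3745 112.0724   1.8834  38.1871  83.9433]
276 227 [322.975  161.1496]
```

View pics/crop6.png

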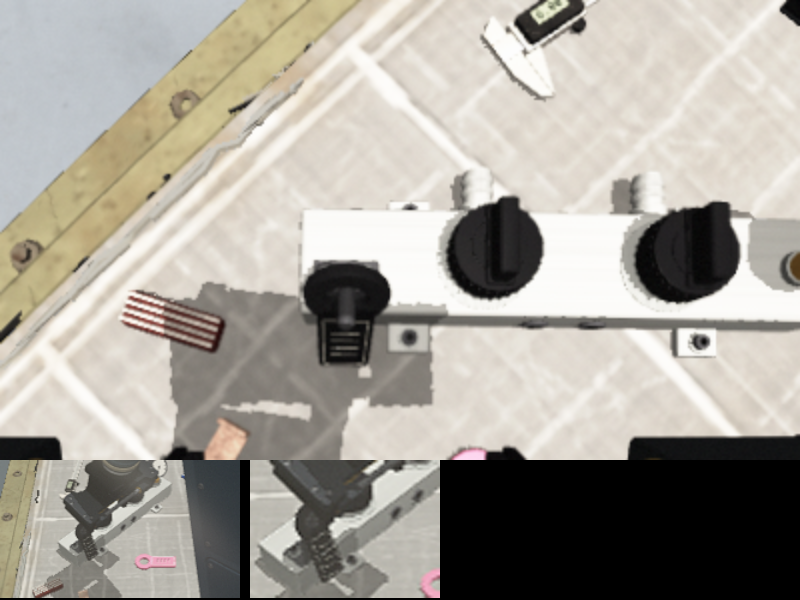

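The tag hangs on the peg with its head over the bracket at crop (347,290) and its tail down in front of the block. The cap bars lie along block x, at crop (505,240) for cap_1 and (715,240) for cap_2. Next I go above cap_2, fingers half closed to clear the gauge.

```bash
python3 - <<'E'
from h import *
move([.59,-.055,.21],Rt(7.3,0))
c=dict(np.load('pics/wrist6.npz'))
f=lambda x,y,z:onz(c,150+x/2,y/2,z)
a=f(716,203,.101);b=f(711,262,.101);print('bar far/near',a,b,(a+b)/2)
E
```

```text
t 9.8333 off [0.0892 0.207  0.0391] dr [  0.0882 -15.2953  -0.0197] j [  2.5439  14.4777 112.104    1.8829  38.181   83.9393] p [0.4682 0.1381 0.2238]
bar far/near [ 0.6346 -0.0502  0.101 ] [ 0.6007 -0.0503  0.101 ] [ 0.6176 -0.0502  0.101 ]
```

Emit:
servo_tool --targets '[{"offset": [0.005, 0.01, 0.0], "dr": [0, -2, 0]}, {"offset": [0.015, 0.035, 0.005], "dr": [0, -5, 0]}, {"offset": [0.03, 0.065, 0.01], "dr": [0, -8, 0]}, {"offset": [0.045, 0.1, 0.018], "dr": [0, -11, 0]}, {"offset": [0.06, 0.135, 0.026], "dr": [0, -14, 0]}, {"offset": [0.075, 0.17, 0.033], "dr": [0, -15.3, 0]}, {"offset": [0.085, 0.195, 0.038], "dr": [0, -15.3, 0]}, {"offset": [0.089, 0.207, 0.039], "dr": [0, -15.3, 0]}, {"offset": [0.089, 0.207, 0.039], "dr": [0, -15.3, 0]}, {"offset": [0.089, 0.207, 0.039], "dr": [0, -15.3, 0]}, {"offset": [0.089, 0.207, 0.039], "dr": [0, -15.3, 0]}]' --gripper 0.1

```text
time_s: 10.75
position: [0.5884, -0.0533, 0.2093]
tcp_rot: [[0.992, 0.127, -0.003], [0.127, -0.992, 0.0], [-0.003, -0.001, -1.0]]
force: [0.3, 0.9, 0.4]
opening: 0.459
grasp_force: 0.0
```

```bash
python3 - <<'E'
from h import *
c=cap('wrist','wrist7.png'); np.savez('pics/wrist7.npz',**c); s=bot.read_state(); print(s['time_s'],s['position'],s['joint_positions'],s['opening']);print(s['tcp_rot'])
print('pred cap centre',proj(c,[.613,-.0555,.079]),'bar ctr',proj(c,[.613,-.0555,.101]))
g=cv2.cvtColor(c['color'],cv2.COLOR_RGB2GRAY); m=(g<95).astype(np.uint8);m[195:]=0
n,l,st,ce=cv2.connectedComponentsWithStats(m)
for i in range(1,n):
    if st[i,4]>800: print(st[i],ce[i])
u,v=proj(c,[.613,-.0555,.09]).round().astype(int)
h=g[max(v-60,0):v+60:5,u-65:u+65:5]; print(u,v)
for r in h: print(' '.join('%3d'%x for x in r))
E
```

```text
10.8 [ 0.5886 -0.0531  0.2098] [-15.9579  28.4829  87.8103  -0.046   63.7988  66.7066] 0.4509700186478297
[[ 0.9918  0.128  -0.0017]
 [ 0.128  -0.9918 -0.0003]
 [-0.0018  0.     -1.    ]]
pred cap centre [327.8529 172.5666] bar ctr [328.3193 175.7286]
[  451     0   189   118 13998] [567.9367  44.1991]
[ 592  138   48   50 1559] [614.4618 160.1969]
[ 191  142   56   53 2259] [218.4573 167.6676]
[ 303  144   50   51 1970] [327.834  168.7893]
[ 393  152   60   43 1030] [415.2049 170.0214]
[133 166  39  29 810] [152.6481 181.9753]
328 174
143 138 146 143 143 140 134 142 158 139 138 133 127 147 127 135 232 197 142 142 145 141 217 235 236 231
194 127 141 144 145 141 160 152 142 145 144 194 171 190 170 144 232 226 139 140 141 145 227 229 242 150
182 171 125 140 141 149 155 151 144 142 146 140 159 196 165 141 141 141 206 210 105 206 208 145 141 156
135 181 153 123 135 140 144 144 153 136 141 113 171 197 177 133 137 146 208 184  31 171 201 159 145 136
137 137 181 159 118 136 142 143 144 153 136 119 179 196 167 133 139 142 209 212 197 206 194 148 154 163
194 194 195 194 195 196 195 195 196 19
[... 1237 characters left out ...]
 228 229 227 228 231 234 226 240 254 253 163 254 125 129 254 238 227 232 230
236 230 236 230 231 231 230 232 229 229 227 238 228 233 227 241 254 252 222 237 234 237 231 230 231 230
229 240 235 238 232 230 230 229 229 232 235 238 228 229 233 229 242 254 250 222 232 229 222 234 232 231
228 228 235 242 236 239 229 230 229 249 235 228 225 230 233 239 239 239 254 246 216 229 232 226 235 231
230 231 240 236 243 236 240 233 242 238 237 235 228 232 226 226 231 228 242 254 245 219 232 232 228 233
232 238 234   7 234 231 230 245 236 228 227 244 236 222 224 225 231 229 224 243  81  65 223 229 229 223
237 230  98  12  16  14 246 239 238 231 234 233 229 225 224 228 226 229 229  19  11  11 234 222 228 224
```

```bash
python3 - <<'E'
from h import *
c=dict(np.load('pics/wrist7.npz')); h=np.array([.992,.127,0]); n=np.array([.127,-.992,0])
C=np.array([.613,-.0555,0])
for z,r in [(.055,.027),(.079,.027),(.101,.022)]:
    print(z,[proj(c,C+h*s*r+[0,0,z]).round(1) for s in(1,-1)],[proj(c,C+n*s*r+[0,0,z]).round(1) for s in(1,-1)])
s=bot.read_state(); 
for x in [.613,.615,.617]: print(off(s['position'],s['tcp_rot'],[x,-.0555,.083]))
g=cv2.cvtColor(c['color'],cv2.COLOR_RGB2GRAY)
print(g[138:150:1,328],g[186:202,328]); print(g[185,315:341],g[188,315:341])
E
```

```text
0.055 [array([327.5, 145.6]), array([327.3, 192.7])] [array([351. , 169.6]), array([303.8, 169.6])]
0.079 [array([328. , 146.7]), array([327.7, 197.4])] [array([353.3, 172.6]), array([302.4, 172.6])]
0.101 [array([328.4, 153.1]), array([328.2, 197.5])] [array([350.7, 175.7]), array([305.9, 175.7])]
[0.0241 0.0055 0.1267]
[0.0261 0.0057 0.1267]
[0.028  0.006  0.1267]
[182 193 190 187 170  99  26  26  38  36  27  20] [ 57  58  58  55  57  58  57  50  68 181 229 226 225 226 229 232]
[60 60 60 60 54 39 27 24 30 46 56 59 56 57 56 57 56 51 37 37 38 54 63 63
 62 62] [60 60 61 59 53 40 47 40 31 46 57 59 58 58 59 56 57 49 38 35 35 51 62 63
 62 64]
```

Emit:
servo_tool --targets '[{"offset": [0.015, 0.003, 0.01], "dr": [0, 0, 0]}, {"offset": [0.0265, 0.0057, 0.03], "dr": [0, 0, 0]}, {"offset": [0.0265, 0.0057, 0.06], "dr": [0, 0, 0]}, {"offset": [0.0265, 0.0057, 0.09], "dr": [0, 0, 0]}, {"offset": [0.0265, 0.0057, 0.11], "dr": [0, 0, 0]}, {"offset": [0.0265, 0.0057, 0.12], "dr": [0, 0, 0]}, {"offset": [0.0265, 0.0057, 0.1255], "dr": [0, 0, 0]}, {"offset": [0.0265, 0.0057, 0.1255], "dr": [0, 0, 0]}, {"offset": [0.0265, 0.0057, 0.1255], "dr": [0, 0, 0]}]'

```text
time_s: 11.55
position: [0.618, -0.0571, 0.0858]
tcp_rot: [[0.992, 0.127, 0.002], [0.127, -0.992, -0.002], [0.002, 0.002, -1.0]]
force: [-0.2, -0.1, 0.2]
opening: 0.455
grasp_force: 0.0
```

Emit:
servo_tool --targets '[{"offset": [0, 0, 0], "dr": [0, 0, 0]}, {"offset": [0, 0, 0], "dr": [0, 0, 0]}, {"offset": [0, 0, 0], "dr": [0, 0, 0]}, {"offset": [0, 0, 0], "dr": [0, 0, 0]}, {"offset": [0, 0, 0], "dr": [0, 0, 0]}, {"offset": [0, 0, 0], "dr": [0, 0, 0]}, {"offset": [0, 0, 0], "dr": [0, 0, 0]}]' --gripper 1

```text
time_s: 12.13
position: [0.6176, -0.0572, 0.085]
tcp_rot: [[0.992, 0.126, 0.001], [0.126, -0.992, -0.001], [0.001, 0.001, -1.0]]
force: [1.7, 1.6, 2.5]
opening: 0.133
grasp_force: 30.0
```

Emit:
servo_tool --targets '[{"offset": [0, 0, 0], "dr": [0, 0, 2]}, {"offset": [0, 0, 0], "dr": [0, 0, 4]}, {"offset": [0, 0, 0], "dr": [0, 0, 6]}, {"offset": [0, 0, 0], "dr": [0, 0, 8]}, {"offset": [0, 0, 0], "dr": [0, 0, 8]}]'

```text
time_s: 12.55
position: [0.6175, -0.0576, 0.0851]
tcp_rot: [[1.0, -0.013, 0.001], [-0.013, -1.0, -0.002], [0.001, 0.002, -1.0]]
force: [-1.5, -0.2, 3.5]
opening: 0.134
grasp_force: 30.0
```

```bash
python3 - <<'E'
from h import *
s=bot.read_state(); print(s['time_s'],s['position'],s['joint_positions'][5],s['moment'],s['force'],s['tau'][5],s['opening'], np.degrees(np.arctan2(s['tcp_rot'][1,0],s['tcp_rot'][0,0])))
E
```

```text
12.55 [ 0.6175 -0.0576  0.0851] 75.22273553059317 [ 0.1316  0.1533 -0.0761] [-1.5324 -0.1533  3.5063] 0.16630211379379034 0.1340555873638234 -0.7598204834221446
```

Emit:
servo_tool --targets '[{"offset": [0, 0, 0], "dr": [0, 0, -3]}, {"offset": [0, 0, 0], "dr": [0, 0, -6]}, {"offset": [0, 0, 0], "dr": [0, 0, -9]}, {"offset": [0, 0, 0], "dr": [0, 0, -12]}, {"offset": [0, 0, 0], "dr": [0, 0, -14]}, {"offset": [0, 0, 0], "dr": [0, 0, -14]}]'

```text
time_s: 13.05
position: [0.6177, -0.0567, 0.085]
tcp_rot: [[0.974, 0.228, 0.001], [0.228, -0.974, 0.0], [0.002, -0.0, -1.0]]
force: [0.5, 4.1, 3.8]
opening: 0.134
grasp_force: 30.9
```

```bash
python3 - <<'E'
from h import *
s=bot.read_state(); print(s['time_s'],s['position'],s['joint_positions'][5],s['moment'],s['force'],s['tau'][5],s['opening'], np.degrees(np.arctan2(s['tcp_rot'][1,0],s['tcp_rot'][0,0])))
E
```

```text
13.05 [ 0.6177 -0.0567  0.085 ] 61.211151319025404 [ 0.6175 -0.023  -0.6349] [0.4766 4.0983 3.8033] -0.8471875637769699 0.13415527022245147 13.174143916127504
```

Anticlockwise meets a stop (0.63 N·m against 0.08 N·m clockwise), so the cap opens clockwise. Turning it 82° from shut.

Emit:
servo_tool --targets '[{"offset": [0, 0, 0], "dr": [0, 0, 5]}, {"offset": [0, 0, 0], "dr": [0, 0, 10]}, {"offset": [0, 0, 0], "dr": [0, 0, 15]}, {"offset": [0, 0, 0], "dr": [0, 0, 20]}, {"offset": [0, 0, 0], "dr": [0, 0, 25]}, {"offset": [0, 0, 0], "dr": [0, 0, 30]}, {"offset": [0, 0, 0], "dr": [0, 0, 35]}, {"offset": [0, 0, 0], "dr": [0, 0, 40]}, {"offset": [0, 0, 0], "dr": [0, 0, 45]}, {"offset": [0, 0, 0], "dr": [0, 0, 50]}, {"offset": [0, 0, 0], "dr": [0, 0, 55]}, {"offset": [0, 0, 0], "dr": [0, 0, 60]}, {"offset": [0, 0, 0], "dr": [0, 0, 65]}, {"offset": [0, 0, 0], "dr": [0, 0, 70]}, {"offset": [0, 0, 0], "dr": [0, 0, 75]}, {"offset": [0, 0, 0], "dr": [0, 0, 80]}, {"offset": [0, 0, 0], "dr": [0, 0, 84]}, {"offset": [0, 0, 0], "dr": [0, 0, 88]}, {"offset": [0, 0, 0], "dr": [0, 0, 88]}, {"offset": [0, 0, 0], "dr": [0, 0, 88]}]'

```text
time_s: 14.72
position: [0.6171, -0.0582, 0.085]
tcp_rot: [[0.264, -0.964, -0.0], [-0.964, -0.264, -0.003], [0.003, 0.001, -1.0]]
force: [-2.6, -0.1, 5.4]
opening: 0.135
grasp_force: 30.0
```

```bash
python3 - <<'E'
from h import *
s=bot.read_state(); print(s['time_s'],s['position'],s['joint_positions'],s['moment'],s['force'],s['opening'], np.degrees(np.arctan2(s['tcp_rot'][1,0],s['tcp_rot'][0,0])))
E
```

```text
14.7167 [ 0.6171 -0.0582  0.085 ] [-15.6274  39.8669  89.0905  -0.19    51.0061 149.1694] [ 0.108   0.3089 -0.0475] [-2.556  -0.0768  5.4132] 0.13503674436990512 -74.67725849682056
```

Free turn, little moment. Lifting gently, then further up.

Emit:
servo_tool --targets '[{"offset": [0, 0, -0.003], "dr": [0, 0, 0]}, {"offset": [0, 0, -0.006], "dr": [0, 0, 0]}, {"offset": [0, 0, -0.009], "dr": [0, 0, 0]}, {"offset": [0, 0, -0.012], "dr": [0, 0, 0]}, {"offset": [0, 0, -0.012], "dr": [0, 0, 0]}]'

```text
time_s: 15.13
position: [0.6169, -0.0576, 0.0969]
tcp_rot: [[0.264, -0.965, -0.001], [-0.965, -0.264, -0.002], [0.001, 0.001, -1.0]]
force: [-1.6, 0.5, -0.4]
opening: 0.133
grasp_force: 30.0
```

Emit:
servo_tool --targets '[{"offset": [0, 0, -0.006], "dr": [0, 0, 0]}, {"offset": [0, 0, -0.015], "dr": [0, 0, 0]}, {"offset": [0, 0, -0.027], "dr": [0, 0, 0]}, {"offset": [0, 0, -0.042], "dr": [0, 0, 0]}, {"offset": [0, 0, -0.058], "dr": [0, 0, 0]}, {"offset": [0, 0, -0.075], "dr": [0, 0, 0]}, {"offset": [0, 0, -0.09], "dr": [0, 0, 0]}, {"offset": [0, 0, -0.1], "dr": [0, 0, 0]}, {"offset": [0, 0, -0.105], "dr": [0, 0, 0]}, {"offset": [0, 0, -0.105], "dr": [0, 0, 0]}, {"offset": [0, 0, -0.105], "dr": [0, 0, 0]}, {"offset": [0, 0, -0.105], "dr": [0, 0, 0]}]'

```text
time_s: 16.13
position: [0.6166, -0.0572, 0.2008]
tcp_rot: [[0.263, -0.965, -0.001], [-0.965, -0.263, -0.001], [0.001, 0.002, -1.0]]
force: [-1.4, -0.8, -0.4]
opening: 0.137
grasp_force: 30.0
```

```bash
python3 - <<'E'
from h import *
s=bot.read_state(); print(s['time_s'],s['position'],s['opening'],s['grasp_force'],s['force'],s['moment'],s['qvel'])
for n,P in [('wrist',[[.53,.14,.11],[.617,-.0576,.20]]),('top',[[.531,.146,.154],[.5979,.0617,.08],[.617,-.057,.18]]),('scene',[[.54,.14,.1],[.617,-.057,.18],[.613,-.055,.075]])]:
    c=cap(n,n+'9.png'); g=cv2.cvtColor(c['color'],cv2.COLOR_RGB2GRAY)
    for X in P:
        u,v=proj(c,X).round().astype(int); print(n,X,u,v)
        if 20<u<620 and 20<v<380 and not(n=='top' and X[2]==.08):
            for r in g[v-21:v+24:3,u-24:u+27:3]: print(' '.join('%3d'%x for x in r))
E
```

```text
16.1333 [ 0.6166 -0.0572  0.2008] 0.13712838265696667 29.98702973127365 [-1.3844 -0.8197 -0.417 ] [ 0.1347 -0.0291  0.0217] [-0.0861  0.533   0.1341  0.0162 -0.0068 -0.0831]
wrist [0.53, 0.14, 0.11] 350 383
wrist [0.617, -0.0576, 0.2] 322 238
 24  24  26  23  19  11  12  11  10  16  12  10  19  24  23  23  20
 24  23  23  25  20  12  20  23  18  20  20  16  17  21  22  22  36
 23  16  16  23  21  16  21  23  23  24  22  18  16  22  14  13  37
  8  10  12  12  15  18  22  23  23  21  21  15  13  12   9   8  14
  9   5  10  15  14  17  23  21  21  20  23  17  12  15  11   9   9
  6   9  12  14  15  15  23  21  21  22  21  18  13  13  15   8   6
  4   6  13  14  12  18  22  19  23  22  19  17  13  16  12   8  11
  9   6  10  12  12  15  23  20  18  21  22  14  14   8  14   6  11
 25  23  26  27  25  28  28  28  26  28  26  26  24  27  24  23  21
 65  64  67  67  67  67  66  65  64  65  65  68  66  63  66  65  66
 90  92  91  92  92  90  91  91  91  92  91  91  90  89  91  90  92
109 109 110 110 109 110 111 108 110 108 108 110 111 109 109 109 110
 69  85  95 119 121 119 123 122 121 119 1
[... 4770 characters left out ...]
 131  80  77  77  70
166 165 178 164 162 162 157 158 161 181 190 130 131  79  80  78  76
115 169 173 174 175 163 167 128 109 131 191 189 173 141  80  81  70
119 112 174 128 134 153 128 100 114 115 139 190 189 175  82  80  77
110 117 112 108 133 137 115 116 126 108 122 173 190 194  79  80  79
112 115 114 107 139 129 125 108  98 105 185 182 193 142  78  78  79
112 118 126 137 136 134 124 118 130 132 180 195 117 124  89  77  78
 95 139 135 138 135 137 138 122 137 183 193 123 126 120 118  76  76
 52  51 138 136 137 186 135 169 199 165 126 124 120 134 184  75  74
 50  54 108 136 206 200 199 201 118 125 123 120 163 166 143  71  73
 53  53  99 135 202 199 196 124  87 125 141 202 193 188 186  64  71
```

The opening is 11.9 mm at 30 N, so the cap is held. In the scene view the neck of port_2 is bare, and the tag still shows at the peg.

```bash
python3 -c "
from rig import ticket; print(ticket.hand_in())"
```

```text
the job is handed in; nothing more can be done
None
```

I hung the tag on the peg and let go, then unscrewed cap_2 (next to the gauge) clockwise; I handed in at about 16 s, still holding it level about 10 cm above its port, with cap_1 left shut and the bystanders untouched, though the judge's verdict was not shown.

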